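Hold a slide carrier home against the scanner dock's sprung plunger

TASK

Take the blue slide carrier by its yellow tab, set it flat in the free bay of the slide dock (the one whose green lamp is lit; the other bay is taken by a grey carrier), and slide it in against the sprung plunger until its end sits square on the two steel stops. Press it home slowly and without great force, and finish while still holding it there, pressed on the stops a little harder than the spring pushes back. Leave the grey carrier and the other things on the counter alone.

Things in the scene. Friction and masses are not known exactly. Their poses are not given: they have to be found in the camera images.
- carrier: the slide carrier to load: blue plastic with a yellow tab, 0.11 to 0.22 kg, lying on the counter to the robot's left of the dock. Plate 90 x 70 x 18 mm (long along its x) with two slides on top and an upright grip tab in the middle: 40 mm along x, 12 mm thick along y, 36 mm tall above the plate. Origin: centre of the underside. Same either way round.
- other_carrier: a grey carrier with a white tab, loose, already waiting in one of the two bays (either one) with its plunger still out; not to be disturbed. Plate 90 x 70 x 18 mm (long along its x) with two slides on top and an upright grip tab in the middle: 40 mm along x, 12 mm thick along y, 36 mm tall above the plate. Origin: centre of the underside. Same either way round.
- dock: fixed two-bay slide dock: aluminium base 235 x 216 x 10 mm, black guide walls, white housings at the far end. Origin: on the counter between the bays, in the plane of the stop faces. x = pushing direction (away from the robot, turned up to 0.25 rad), y left, z up; base from x = -170 to +65 mm. Bay middles at y = +52.5 mm (left) and -52.5 mm (right).
- bay_left (a point): left bay: point on the bed (10 mm above the counter), midway across the bay, in the plane of the stop faces; axes as the dock. Bay 80 mm wide between 12 mm high walls from x = 0 to -110 mm, then 34 mm of flared lead-in; bed ends at x = -170 mm. A carrier fully home has its end at x = 0, its centre at x = -45 mm. White housing 40 mm above the bed from x = 14 to 60 mm.
- bay_right (a point): right bay: point on the bed (10 mm above the counter), midway across the bay, in the plane of the stop faces; axes as the dock. Bay 80 mm wide between 12 mm high walls from x = 0 to -110 mm, then 34 mm of flared lead-in; bed ends at x = -170 mm. A carrier fully home has its end at x = 0, its centre at x = -45 mm. White housing 40 mm above the bed from x = 14 to 60 mm.
- stop_left: the left bay's hard stop: two steel blocks, 16 mm wide and 22 mm high above the bed, 26 mm to either side of the plunger, with flat faces towards -x of the dock. Origin same as bay_left.
- stop_right: the right bay's hard stop: two steel blocks, 16 mm wide and 22 mm high above the bed, 26 mm to either side of the plunger, with flat faces towards -x of the dock. Origin same as bay_right.
- plunger_left (a joint): travel (m) of the left bay's sprung brass plunger (14 mm thick, round nose, 9 mm above the bed, mid-bay): 0 = out, nose 18 mm before the stop faces; grows as pressed along the dock's +x, about 0.018 with a carrier on the stops. Spring 3 N at 0, plus 0.35 N per mm, 9.3 N at the stops; it pushes the carrier back if let go.
- plunger_right (a joint): travel (m) of the right bay's sprung brass plunger (14 mm thick, round nose, 9 mm above the bed, mid-bay): 0 = out, nose 18 mm before the stop faces; grows as pressed along the dock's +x, about 0.018 with a carrier on the stops. Spring 3 N at 0, plus 0.35 N per mm, 9.3 N at the stops; it pushes the carrier back if let go.
- lamp (a point): centre of the lit green lamp (19 mm across) on top of the free bay's housing, 37 mm behind the stop faces on that bay's middle line, 58 mm above the counter
- oil_bottle: small amber bottle, 36 mm thick, 75 mm tall, bystander; origin: centre of its underside
- slide_box: orange slide box, 90 x 75 x 30 mm, bystander; origin: centre of its underside
- stain_jar: clear jar with a red cap, 48 mm thick, 65 mm tall, bystander; origin: centre of its underside
Things that resemble listed ones, but are neither listed nor needed, are in the scene too. Leave any purple look-alike of the carrier alone.

How it is judged:
By the outcome, as a careful person would: the job done as asked, in the order asked, and still so for the second after the job is handed in, while the arm keeps its last pose, push and grip.
It also fails if it takes over 43 s, if anything falls off the work surface, if the arm or the gripper's body presses on something with over 40 N, if the wrist force passes 120 N, or if a joint passes its speed limit or range.

ROBOT

A 6-joint arm with a two-finger parallel gripper is mounted at the origin on the work surface. World frame = base frame: x ahead of the robot, y to its left, z up, the work surface at z = 0. Lengths are in m, angles in rad, forces in N, time in s.
With the tool pointing down it reaches from about 0.25 to 0.8 m from the base axis. Payload 8.5 kg.
Tool frame: the origin (TCP) lies midway between the tips of the shut fingers; the grasp point (between the pads) lies 19 mm behind it; z points along the fingers, y is the line along which they close (so a half turn about z gives the same grasp; the last joint's range is limited). The gripper opens to 85 mm and grips with 20 to 120 N. Pads are 22 mm wide; open, the fingers measure 114 mm over their backs; the gripper's body (76 mm by 85 mm) begins 54 mm behind the grasp point. The pads swing forward as they close: fully open they stand 13 mm farther back than shut.
Start: joints at [1.345, 0.238, -0.013, 1.319, 0, 1.571], TCP at [0.118, 0.512, 0.231] pointing down, gripper open.
Joint ranges: [-2.66, 2.66], [-1.03, 1.9], [-1.14, 1.46], [-1.82, 2.27], [-1.45, 1.34], [-3.14, 3.14]. Speed limits (rad/s): [2.22, 2.22, 2.79, 3.14, 3.14, 3.14].

INTERFACE

Orientations are given as a unit quaternion [x, y, z, w].
In Python, from workcell import arm gives the robot as it stands. Calls block until the motion is done:
- arm.move_to(position, orientation): joint-space move of the TCP to a pose.
- arm.movel(position, rotation=None, vel=0.15, force_limit=None): straight line of the TCP; rotation=None keeps the orientation; vel is the mean speed in m/s. With force_limit (N) it stops when the force on the tool has changed by that much, and returns True; else False.
- arm.set_joints(angles): joint-space move.
- arm.set_gripper(opening, grip_force=None): finger opening in m; grip_force is the grip in N (None keeps the last); returns when the fingers have stopped.
- arm.dwell(seconds).
- arm.ik(position, orientation): joint angles nearest the present ones, or None.
- arm.read_state(): the state.
- arm.camera(name): name is "scene" or "top"; returns the picture (480x640x3 uint8, blue, green, red); there is no depth.
- arm.camera_info(name): a dict with "K" (3x3 intrinsics, pixels), "R" (3x3) and "t" (3): a world point X has camera coordinates R X + t. Camera axes: x right, y down, z forward; pixel columns grow to the right and rows downward; lengths in m; the calibration is good to about 2 mm. A picture is of the moment at which its call begins. camera_info takes no time and is no camera call.
A pose or a line that the arm cannot do raises arm.IKError and nothing moves.
- arm.sign_off(): hands the job in; it is judged then, once.
Trained networks look in the newest picture that a camera, given by its name, has taken for a name from the list of things; names that differ only in an ending like _2 or _b are one class to them, and where a whole thing is asked for, a point or a joint stands for the part that bears it (a point fixed in the world has none). Each returns a list of dicts, best first, with "confidence" (0 to 1); they miss things now and then, are a little off and sometimes report something else, mostly with a low value. They report only what shows in the picture. A call takes as long as a camera call. They do not tell look-alikes from the thing itself.
- arm.spot_in(camera, name): "bbox" ([centre column, centre row, width, height] in pixels, round what is visible of it).
- arm.regions_of(camera, name): "region" (480x640 bool, what is visible of it) and "bbox" ([centre column, centre row, width, height] in pixels, round what is visible of it).
- arm.mark_of(camera, name): "at" ([column, row] in pixels: a listed point, or the origin of a listed thing).
The state is a dict: "time_s": time; "q": joint angles; "dq": joint speeds; "joint_efforts": joint torques, N m; "ee_pos": TCP position; "tcp_rot": TCP orientation; "wrist_force": force on the tool from outside, world axes, zero at the start; "torque": the same for the moment, N m; "grip_width": finger opening in m; "finger_force": force on a finger pad.
Only numpy, scipy, OpenCV 4.12 (cv2) and the standard library are available. Lean on these libraries where they do the work, as an engineer would, in place of code of your own. Each camera call takes 0.05 s, during which the arm holds its last target. There are 200 camera calls.

## Working session

There is one attempt and no reset: what is moved stays moved. The work goes in short steps, each a Python script; the robot and the scene stay as the last script left them, time stands still between calls to the robot, and variables do not carry over. Pictures are saved under pics/ and viewed, at most 10 in all, crops included, and the job is handed in when it is done.

```bash
mkdir -p pics; ls
python3 - <<'E'
from workcell import arm
import cv2
for c in("top","scene"):
    im=arm.camera(c); cv2.imwrite(f"pics/{c}0.png",im)
    i=arm.camera_info(c); print(c,i["K"],i["R"],i["t"])
    for n in("carrier","other_carrier","dock","bay_left","bay_right","lamp"):
        print(n,[(round(d["confidence"],2),[round(float(v),1) for v in d["at"]]) for d in arm.mark_of(c,n)])
print(arm.read_state())
E
```

```text
pics
top [[573.79714348   0.         330.18936068]
 [  0.         573.79714348 244.29313422]
 [  0.           0.           1.        ]] [[ 5.56132712e-03 -9.99984493e-01  2.90691391e-04]
 [-9.98110911e-01 -5.56869357e-03 -6.11849541e-02]
 [ 6.11856241e-02  5.01272961e-05 -9.98126403e-01]] [-0.00210031  0.55921885  1.51618227]
carrier [(0.91, [191.8, 282.1]), (0.69, [246.0, 293.4]), (0.62, [231.2, 240.2]), (0.37, [365.4, 215.8])]
other_carrier [(0.59, [347.8, 241.2])]
dock [(0.64, [365.3, 217.8]), (0.17, [195.3, 212.8])]
bay_left [(0.89, [345.1, 216.6])]
bay_right [(0.56, [388.6, 213.8])]
lamp [(0.45, [383.8, 192.4])]
scene [[534.71729429   0.         321.12395177]
 [  0.         534.71729429 236.17912795]
 [  0.           0.           1.        ]] [[-0.19662337  0.98047138 -0.00388925]
 [ 0.68094077  0.13369945 -0.72003064]
 [-0.70544944 -0.1442232  -0.69393138]] [ 0.14290798 -0.34339347  1.52385732]
carrier [(0.93, [443.6, 224.0]), (0.65, [513.2, 246.0]), (0.57, [466.5, 277.8])]
other_carrier []
dock [(0.64, [285.6, 274.5])]
bay_left [(0.79, [308.4, 273.1])]
bay_right [(0.71, [255.8, 272.0]), (0.37, [306.4, 248.9])]
lamp [(0.42, [252.9, 269.1]), (0.21, [310.8, 274.3])]
{'time_s': 0.7, 'q': array([ 1.34501330e+00,  2.38183076e-01, -1.34607003e-02,  1.31921345e+00,
       -1.80135105e-05,  1.57077708e+00]), 'dq': array([ 5.02213192e-04, -6.21885202e-05,  1.47444886e-03, -1.00032475e-03,
        1.00245342e-03, -4.25971662e-05]), 'joint_efforts': array([-1.53521236e-03, -5.38426352e+01,  3.46647620e+01,  2.32783656e-03,
       -5.84832628e-05,  2.71885725e-06]), 'ee_pos': array([0.11753015, 0.51164434, 0.23130043]), 'tcp_rot': array([ 1.12642313e-01,  9.93635601e-01, -3.12726950e-05,  5.51866331e-06]), 'wrist_force': array([ 0.84232808,  0.48409546, -0.56620349]), 'torque': array([-0.036665  , -0.02431585, -0.02015329]), 'finger_force': 0.0, 'grip_width': 0.08530293219976416}
```

View pics/top0.png

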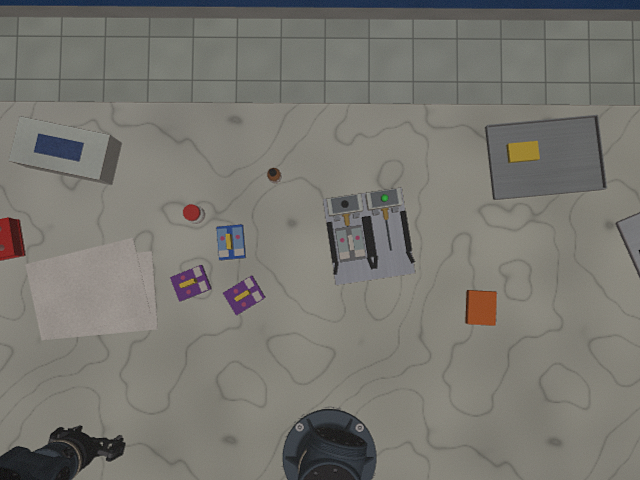

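View pics/scene0.png

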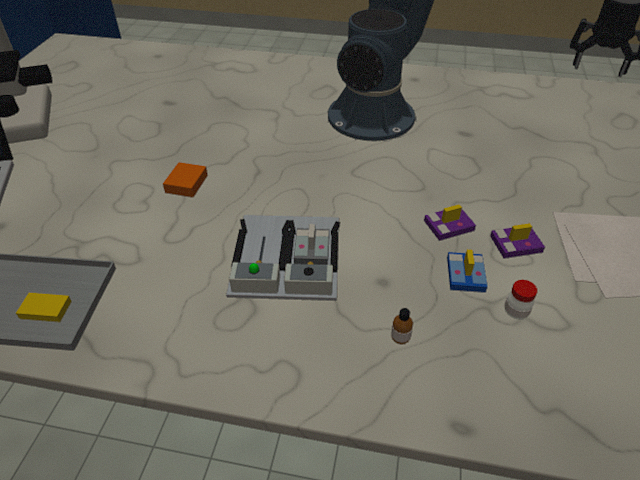

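Top view: the blue carrier is at (231,242), with purple look-alikes at (191,283) and (245,294). The lit lamp is at (384,198), so the right bay is free; the grey carrier sits in the left bay at (350,243). The scene view agrees, with the blue carrier at (467,270) and the green lamp at (254,268). Next I'll fit poses from both views.

```bash
cat > h.py <<'E'
import numpy as np, cv2
from scipy.optimize import minimize, least_squares
from workcell import arm
CI={c:arm.camera_info(c) for c in("top","scene")}
def proj(c,X):
    i=CI[c]; p=(np.atleast_2d(X)@np.array(i["R"]).T+i["t"])@np.array(i["K"]).T
    return p[:,:2]/p[:,2:]
def place(p,X):
    c,s=np.cos(p[2]),np.sin(p[2]); X=np.atleast_2d(np.array(X,float))
    return X@np.array([[c,s,0],[-s,c,0],[0,0,1]])+[p[0],p[1],p[3] if len(p)>3 else 0]
def box(lx,ly,z0,z1): return [[a*lx/2,b*ly/2,z] for a in(-1,1) for b in(-1,1) for z in(z0,z1)]
CAR=np.array(box(.09,.07,0,.018)); TAB=np.array(box(.04,.012,.018,.054))
S=8
def blue_hull_masks(c,im,near,r=32):
    hsv=cv2.cvtColor(im,cv2.COLOR_BGR2HSV)
    b=cv2.inRange(hsv,(98,110,40),(122,255,255))
    k=np.zeros_like(b); cv2.circle(k,tuple(int(v) for v in near),r,255,-1)
    return b&k
def fit_carrier(ims,near,p0,z=0.):
    hulls={}
    for c in ims:
        m=blue_hull_masks(c,ims[c],near[c])
        m=cv2.resize(m,None,fx=S,fy=S,interpolation=cv2.INTER_CUBIC)>127
        ys,xs=np.nonzero(m); hulls[c]=cv2.convexHull(np.c_[(xs+.5)/S-.5,(ys+.5)/S-.5].astype(np.float32))
    def cost(p):
        t=0
        for c in hulls:
            h=cv2.convexHull(proj(c,place([*p,z],CAR)).astype(np.float32))
            a,_=cv2.intersectConvexConvex(h,hulls[c])
            t+=1-a/(cv2.contourArea(h)+cv2.contourArea(hulls[c])-a)
        return t
    best=min((minimize(cost,p0,method="Nelder-Mead",options=dict(initial_simplex=np.array(p0)+np.r_[[[0,0,0]],np.diag([.02,.02,d])],xatol=1e-5,fatol=1e-6)) for d in(.1,-.1)),key=lambda r:r.fun)
    return best.x,best.fun
def ray(c,uv,z):
    i=CI[c];R=np.array(i["R"]);C=-R.T@i["t"];d=R.T@np.linalg.inv(i["K"])@[*uv,1];return C+d*(z-C[2])/d[2]
E
python3 - <<'E'
from h import *
ims={c:cv2.imread(f"pics/{c}0.png") for c in CI}
near=dict(top=(231,242),scene=(467,272))
g=ray("top",near["top"],.018)
print("guess",g)
for sel in(("top","scene"),("top",),("scene",)):
    print(sel,*fit_carrier({c:ims[c] for c in sel},near,[g[0],g[1],0.05]))
for c,n in(("top",(384,198)),("scene",(254,268))):
    hsv=cv2.cvtColor(ims[c],cv2.COLOR_BGR2HSV); m=cv2.inRange(hsv,(45,120,60),(75,255,255))
    ys,xs=np.nonzero(m); k=np.hypot(xs-n[0],ys-n[1])<12; uv=(xs[k].mean(),ys[k].mean()); print(c,uv,k.sum(),ray(c,uv,.058))
a=cv2.resize(ims["top"][180:292,315:422],None,fx=3.7,fy=3.7,interpolation=cv2.INTER_CUBIC)
b=cv2.resize(ims["scene"][205:307,222:346],None,fx=3.2,fy=3.2,interpolation=cv2.INTER_CUBIC)
o=np.zeros((max(a.shape[0],b.shape[0]),a.shape[1]+b.shape[1],3),np.uint8);o[:a.shape[0],:a.shape[1]]=a;o[:b.shape[0],a.shape[1]:]=b
print(a.shape,o.shape);cv2.imwrite("pics/dock.png",o)
E
```

```text
guess [0.5638268  0.26599938 0.018     ]
('top', 'scene') [0.56477777 0.26737588 0.0864618 ] 0.10557792719620462
('top',) [0.5647519  0.26843757 0.09558294] 0.028365346034694316
('scene',) [0.56460302 0.26589071 0.08350566] 0.041508722732615966
top (np.float64(384.0810810810811), np.float64(197.54054054054055)) 37 [ 0.67993933 -0.13917539  0.058     ]
scene (np.float64(253.46913580246914), np.float64(267.74074074074076)) 81 [ 0.68192265 -0.14076483  0.058     ]
(414, 396, 3) (414, 793, 3)
```

View pics/dock.png

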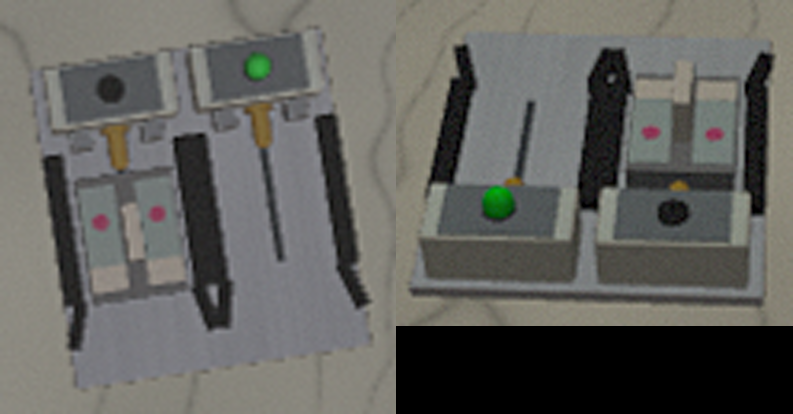

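The crop shows the dock's base corners, both lamps (dark at (110,88), green at (258,67) in the top part), the right bay's groove and the extended plungers. I'll fit the dock pose from these points.

Run:
```python
from h import *
P=[("top",(78,388),(-.17,.108,.01)),("top",(371,345),(-.17,-.108,.01)),("top",(323,28),(.065,-.108,.01)),("top",(35,68),(.065,.108,.01)),
("top",(110,88),(.037,.0525,.058)),("top",(258,67),(.037,-.0525,.058)),
("scene",(463,34),(-.17,-.108,.01)),("scene",(772,40),(-.17,.108,.01)),("scene",(411,293),(.065,-.108,.0)),("scene",(764,302),(.065,.108,.0)),
("scene",(674,212),(.037,.0525,.058)),("scene",(497,204),(.037,-.0525,.058))]
def uv(c,p): return ((np.array(p)+.5)/3.7-.5+[315,180]) if c=="top" else ((np.array(p)-[396,0]+.5)/3.2-.5+[222,205])
def f(p,cs): return np.concatenate([(proj(c,place(p,X))[0]-uv(c,q)) for c,q,X in P if c in cs])
for cs in(("top","scene"),("top",),("scene",)):
    r=least_squares(f,[.64,-.08,.1],args=(cs,),loss="soft_l1"); print(cs,r.x,np.round(f(r.x,cs).reshape(-1,2),1).tolist())
    print(place(r.x,[0,-.0525,.01]))
```

```text
('top', 'scene') [ 0.63634602 -0.09465812  0.15352572] [[-0.2, 0.1], [0.5, -0.2], [-0.2, -0.7], [-1.4, 0.2], [0.7, -0.4], [0.4, -0.6], [0.9, -1.6], [-0.0, -0.9], [-0.2, 1.0], [-0.1, 1.7], [-0.2, -1.9], [0.3, -1.0]]
[[ 0.6443745  -0.14654062  0.01      ]]
('top',) [ 0.63566759 -0.09469506  0.14907987] [[-0.5, 0.2], [0.2, 0.3], [-0.0, -0.3], [-1.3, 0.3], [0.7, -0.2], [0.5, -0.2]]
[[ 0.64346532 -0.14661273  0.01      ]]
('scene',) [ 0.63825933 -0.09428693  0.15801408] [[0.4, -0.9], [-0.4, -0.5], [-0.3, 1.9], [0.1, 2.3], [-0.2, -1.2], [0.3, -0.2]]
[[ 0.64652059 -0.14613287  0.01      ]]
```

```bash
cat >> h.py <<'E'
def quat(psi): return [-np.sin(psi/2),np.cos(psi/2),0,0]
def show():
    s=arm.read_state(); print(round(s["time_s"],2),np.round(s["ee_pos"],4),"F",np.round(s["wrist_force"],2),"T",np.round(s["torque"],2),"w",round(s["grip_width"],4),"ff",round(float(s["finger_force"]),1),"q",np.round(s["q"],2)); return s
CARP=[.5648,.2674,.09]; DOCK=[.6444,-.1466,.152]  # DOCK: right stop plane
E
python3 - <<'E'
from h import *
q=quat(CARP[2]); x,y=CARP[:2]
qd=quat(DOCK[2])
print(arm.ik([.6,-.15,.03],qd))
arm.move_to([x,y,.13],q); show()
print(arm.movel([x,y,.025],vel=.12,force_limit=8)); show()
arm.set_gripper(0.0,40); show()
arm.movel([x,y,.035],vel=.05); show()
for c in CI: cv2.imwrite(f"pics/{c}1.png",arm.camera(c))
a=cv2.imread("pics/top1.png")[200:310,170:290]; b=cv2.imread("pics/scene1.png")[195:305,400:540]
cv2.imwrite("pics/grasp.png",np.hstack([cv2.resize(a,None,fx=3,fy=3),cv2.resize(b,None,fx=3,fy=3)]))
E
```

```text
[-0.24497866  0.52165217 -0.11598333  0.93316082  0.         -0.39697866]
2.58 [0.5644 0.2682 0.1303] F [-0.68  0.32 -0.  ] T [ 0.03 -0.02  0.03] w 0.0853 ff 0.0 q [0.44 0.45 0.05 1.16 0.   0.35]
False
3.61 [0.5653 0.2677 0.0257] F [-0.07 -0.17  0.08] T [-0.04  0.   -0.03] w 0.0855 ff 0.0 q [ 0.44  0.54 -0.1   0.93 -0.    0.35]
4.27 [0.5649 0.2674 0.0252] F [-0.31  1.52  2.1 ] T [-0.02  0.04  0.02] w 0.0115 ff 40.0 q [ 0.44  0.54 -0.1   0.93  0.    0.35]
4.62 [0.565  0.2675 0.0354] F [-0.85 -0.5  -2.13] T [0.03 0.   0.01] w 0.011 ff 39.5 q [ 0.44  0.53 -0.09  0.95 -0.    0.35]
```

View pics/grasp.png

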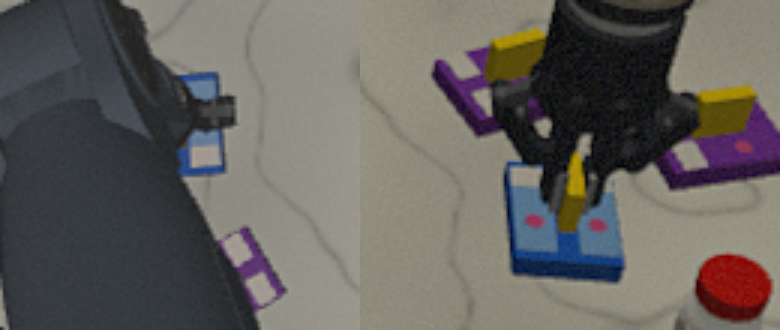

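The tab is held square at 11 mm opening and the carrier is lifted flat. Next is the move to the free bay.

Run:
```python
from h import *
qd=quat(DOCK[2]); T=lambda x,y,z:place(DOCK,[x,y,z])[0]
p=arm.read_state()["ee_pos"]
arm.movel([p[0]-.0,p[1],.14],vel=.2)
arm.movel(T(-.117,0,.14),qd,vel=.2); show()
arm.movel(T(-.117,0,.045),vel=.1,force_limit=8); show()
print(arm.movel(T(-.117,0,.033),vel=.02,force_limit=4)); show()
for c in CI: cv2.imwrite(f"pics/{c}2.png",arm.camera(c))
a=cv2.imread("pics/top2.png")[175:295,310:430]; b=cv2.imread("pics/scene2.png")[195:315,215:355]
cv2.imwrite("pics/place.png",np.hstack([cv2.resize(a,None,fx=3,fy=3),cv2.resize(b,None,fx=3,fy=3)]))
```

```text
7.71 [ 0.5288 -0.1637  0.14  ] F [-0.76 -0.13 -2.16] T [ 0.01 -0.03 -0.09] w 0.0116 ff 39.5 q [-0.3   0.33 -0.12  1.12  0.   -0.45]
8.81 [ 0.5292 -0.1644  0.0456] F [ 0.75  0.09 -0.96] T [ 0.05 -0.01 -0.07] w 0.0112 ff 39.5 q [-0.3   0.41 -0.26  0.89  0.   -0.45]
True
9.32 [ 0.5287 -0.1643  0.0351] F [0.3  0.3  5.26] T [0.06 0.15 0.04] w 0.0112 ff 40.7 q [-0.3   0.42 -0.28  0.87 -0.   -0.45]
```

View pics/place.png

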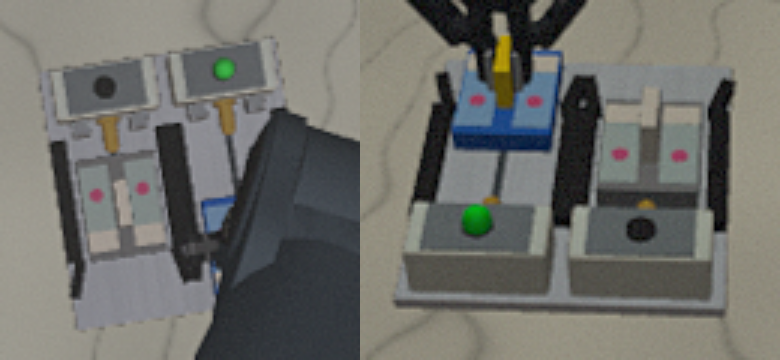

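The carrier is flat on the bed, centred between the walls and aligned with the bay. Now I'll slide it in slowly.

Run:
```python
from h import *
T=lambda x,y,z:place(DOCK,[x,y,z])[0]
u=T(1,0,0)-T(0,0,0); u[2]=0
def st():
    s=arm.read_state(); d=s["ee_pos"]-T(0,0,0); F=s["wrist_force"]; v=[-u[1],u[0],0]
    print(round(s["time_s"],2),"x",round(d@u*1e3,2),"y",round(d@v*1e3,2),"z",round(s["ee_pos"][2]*1e3,2),"Fx",round(F@u,2),"Fy",round(F@v,2),"Fz",round(F[2],2),"Tz",round(s["torque"][2],2)); return F@u
st(); print(arm.movel(T(-.072,0,.0352),vel=.04,force_limit=7)); st()
for x in (-.066,-.062,-.058,-.054,-.050,-.0475):
    h=arm.movel(T(x,0,.0352),vel=.012,force_limit=8); f=st()
    if h or f<-12: print("stop",h); break
```

```text
9.42 x -117.02 y -0.01 z 35.13 Fx -0.88 Fy 0.87 Fz 6.3 Tz -0.01
True
9.68 x -117.03 y -0.0 z 35.13 Fx -1.11 Fy 0.41 Fz 4.86 Tz -0.01
10.41 x -117.08 y 0.01 z 35.14 Fx -0.48 Fy 0.23 Fz 4.94 Tz 0.01
stop True
```

```bash
cat >> h.py <<'E'
T=lambda x,y,z:place(DOCK,[x,y,z])[0]
u=T(1,0,0)-T(0,0,0); u[2]=0
def st():
    s=arm.read_state(); d=s["ee_pos"]-T(0,0,0); F=s["wrist_force"]; v=[-u[1],u[0],0]
    print(round(s["time_s"],2),"x",round(d@u*1e3,2),"y",round(d@v*1e3,2),"z",round(s["ee_pos"][2]*1e3,2),"Fx",round(F@u,2),"Fy",round(F@v,2),"Fz",round(F[2],2),"Tx",np.round(s["torque"],2)); return F@u
E
python3 - <<'E'
from h import *
arm.movel(T(-.117,0,.0354),vel=.02); st()
arm.movel(T(-.117,0,.0358),vel=.02); st()
print(arm.movel(T(-.112,0,.0358),vel=.03,force_limit=12)); st()
E
```

```text
10.66 x -116.97 y -0.02 z 35.3 Fx 0.42 Fy 0.5 Fz 0.54 Tx [-0.03 -0.11 -0.04]
10.91 x -117.28 y 0.14 z 35.54 Fx 0.55 Fy -0.23 Fz -3.02 Tx [-0.05  0.03  0.01]
False
11.22 x -111.74 y 0.02 z 35.74 Fx -0.0 Fy 1.01 Fz -2.08 Tx [ 0.03  0.04 -0.03]
```

The earlier stops came from the stiff vertical contact. I'll slide at a height that leaves almost no load on the bed.

Run:
```python
from h import *
Z=.0355
print(arm.movel(T(-.070,0,Z),vel=.05,force_limit=12)); st()
for x in (-.064,-.058,-.053,-.050,-.048):
    h=arm.movel(T(x,0,Z),vel=.015,force_limit=9); f=st()
    if h or f<-13: print("stop",h); break
```

```text
False
12.22 x -70.31 y 0.06 z 35.41 Fx -0.16 Fy 0.4 Fz -2.88 Tx [-0.02 -0.01  0.02]
12.77 x -64.0 y 0.01 z 35.45 Fx -0.18 Fy -0.35 Fz -1.93 Tx [-0.03 -0.03  0.01]
13.32 x -58.49 y 0.07 z 35.43 Fx -4.33 Fy -0.51 Fz 1.4 Tx [-0.17  1.01  0.06]
13.8 x -53.87 y 0.12 z 35.43 Fx -6.28 Fy 0.02 Fz 3.0 Tx [-0.23  1.28  0.05]
14.15 x -51.27 y 0.11 z 35.47 Fx -8.52 Fy -0.7 Fz 3.45 Tx [-0.24  1.62 -0.01]
14.43 x -49.61 y 0.12 z 35.49 Fx -9.89 Fy 0.54 Fz 4.13 Tx [-0.27  1.88  0.03]
```

Run:
```python
from h import *
x=-.048
while x<-.040:
    x+=.0004
    arm.movel(T(x,0,.0355),vel=.01); print(round(x*1e3,1),end=" "); f=st()
    if f<-14.5: break
```

```text
-47.6 14.68 x -49.46 y 0.1 z 35.53 Fx -10.31 Fy 1.93 Fz 6.57 Tx [-0.39  2.13 -0.04]
-47.2 14.93 x -49.2 y 0.14 z 35.51 Fx -11.66 Fy 0.43 Fz 5.5 Tx [-0.34  2.17 -0.02]
-46.8 15.18 x -48.87 y 0.17 z 35.53 Fx -11.22 Fy 0.62 Fz 7.28 Tx [-0.37  2.28  0.01]
-46.4 15.43 x -48.56 y 0.15 z 35.49 Fx -12.03 Fy -0.92 Fz 7.11 Tx [-0.35  2.25 -0.04]
-46.0 15.68 x -48.17 y 0.14 z 35.52 Fx -11.76 Fy -0.22 Fz 7.05 Tx [-0.34  2.3   0.04]
-45.6 15.93 x -47.83 y 0.15 z 35.52 Fx -12.88 Fy -0.14 Fz 7.58 Tx [-0.33  2.35 -0.01]
-45.2 16.18 x -47.47 y 0.13 z 35.55 Fx -12.13 Fy -0.44 Fz 7.1 Tx [-0.39  2.38 -0.03]
-44.8 16.43 x -47.1 y 0.16 z 35.54 Fx -12.11 Fy 0.7 Fz 7.75 Tx [-0.41  2.44 -0.02]
-44.4 16.68 x -46.78 y 0.17 z 35.54 Fx -12.32 Fy -0.03 Fz 7.43 Tx [-0.4   2.46  0.02]
-44.0 16.93 x -46.44 y 0.16 z 35.54 Fx -13.41 Fy 0.45 Fz 8.42 Tx [-0.39  2.51  0.04]
-43.6 17.18 x -46.05 y 0.15 z 35.55 Fx -12.32 Fy -0.49 Fz 8.09 Tx [-0.4   2.57  0.05]
-43.2 17.43 x -45.73 y 0.17 z 35.55 Fx -13.1 Fy -0.35 Fz 7.94 Tx [-0.43  2.61  0.03]
-42.8 17.68 x -45.4 y 0.18 z 35.55 Fx -13.16 Fy -0.48 Fz 9.73 Tx [-0.44  2.67 -0.  ]
-42.4 17.93 x -45.03 y 0.17 z 35.53 Fx -13.22 Fy 0.44 Fz 8.57 Tx [-0.42  2.73 -0.  ]
-42.0 18.18 x -44.93 y 0.17 z 35.54 Fx -14.9 Fy -0.04 Fz 9.7 Tx [-0.52  2.95  0.  ]
```

Run:
```python
from h import *
for x in(-.0418,-.0416,-.0414,-.0412):
    arm.movel(T(x,0,.0355),vel=.01); print(round(x*1e3,1),end=" "); f=st()
    if f<-16.5: break
for c in CI: cv2.imwrite(f"pics/{c}3.png",arm.camera(c))
a=cv2.imread("pics/top3.png")[175:295,310:430]; b=cv2.imread("pics/scene3.png")[195:315,215:355]
cv2.imwrite("pics/home.png",np.hstack([cv2.resize(a,None,fx=3,fy=3),cv2.resize(b,None,fx=3,fy=3)]))
```

```text
-41.8 18.43 x -44.91 y 0.17 z 35.56 Fx -14.84 Fy 0.84 Fz 10.64 Tx [-0.54  3.03  0.03]
-41.6 18.68 x -44.89 y 0.17 z 35.59 Fx -16.1 Fy -0.77 Fz 11.06 Tx [-0.56  3.19  0.03]
-41.4 18.93 x -44.9 y 0.18 z 35.59 Fx -18.15 Fy 0.45 Fz 10.86 Tx [-0.57  3.29  0.06]
```

View pics/home.png

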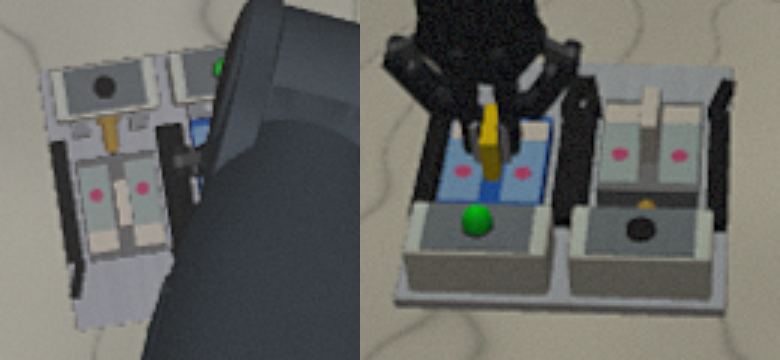

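Run:
```python
from h import *
def avg(n=12):
    A=[]
    for _ in range(n):
        arm.dwell(.04); s=arm.read_state(); A.append([*(s["wrist_force"]),s["torque"][2],s["ee_pos"]@u])
    A=np.array(A); m=A.mean(0); print("Fx",round(m[:3]@u,2),"Fz",round(m[2],2),"Tz",round(m[3],3),"+-",round(A[:,3].std()/n**.5,3))
avg()
for d in(.006,-.006,0):
    arm.movel(T(-.0414,0,.0355),quat(DOCK[2]+d),vel=.01); print(d); avg(); 
st()
```

```text
Fx -17.12 Fz 11.45 Tz 0.039 +- 0.007
0.006
Fx -16.47 Fz 9.81 Tz -0.119 +- 0.005
-0.006
Fx -16.75 Fz 9.45 Tz 0.298 +- 0.01
0
Fx -16.64 Fz 9.49 Tz 0.096 +- 0.006
21.78 x -44.92 y 0.1 z 35.36 Fx -16.46 Fy -0.22 Fz 9.82 Tx [-0.6   3.26  0.1 ]
```

Run:
```python
from h import *
arm.movel(T(-.0414,0,.0355),quat(DOCK[2]+.003),vel=.01); arm.dwell(.5); st(); show()
for c in CI: cv2.imwrite(f"pics/{c}4.png",arm.camera(c))
print(arm.sign_off())
```

```text
22.53 x -44.86 y 0.06 z 35.41 Fx -16.41 Fy -0.49 Fz 8.92 Tx [-0.66  3.22  0.05]
22.53 [ 0.6001 -0.1533  0.0354] F [-16.15  -2.97   8.92] T [-0.66  3.22  0.05] w 0.0111 ff 41.3 q [-0.25  0.52 -0.1   0.95 -0.   -0.4 ]
the job is handed in; nothing more can be done
None
```

The job is handed in at 22.5 s: the blue carrier is in the free right bay, still gripped and pressed square on the steel stops with about 16 N (spring 9.3 N), and the grey carrier and the other things were left alone.

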